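# Seat the batten in the drilling jig and throw the toggle clamp

## Robot

A 7-joint arm with a two-finger parallel gripper is mounted at the origin on a cart in front of the work surface, level with it; the furniture and walls round the work are solid. World frame = base frame: x ahead of the robot, y to its left, z up, the work surface at z = 0. Lengths are in m, angles in rad, forces in N, time in s.
With the tool pointing down it reaches from about 0.425 to 0.925 m from the base axis. Payload 6.8 kg.
Tool frame: the origin (TCP) lies at the very end of the fingers, on their centre line; the grasp point (between the pads) lies 19 mm behind it; z points along the fingers, y is the line along which they close (so a half turn about z gives the same grasp; the last joint's range is limited). The gripper opens to 85 mm and grips with 20 to 120 N. Pads are 22 mm wide; open, the fingers measure 114 mm over their backs; the gripper's body (76 mm by 85 mm) begins 54 mm behind the grasp point. The pads swing forward as they close: fully open they stand 13 mm farther back than shut.
Start: joints at [-0.108, 0.477, 0.022, 1.555, -0.011, 1.109, -0.083], TCP at [0.675, 0, 0.231] pointing down, gripper open.
Joint ranges: [-2.96, 2.96], [-0.34, 2.1], [-1.41, 1.46], [0.24, 2.44], [-1.37, 4.51], [0.17, 1.92], [-2.96, 2.96]. Speed limits (rad/s): [2.39, 2.39, 3.14, 3.14, 3.14, 3.14, 3.14].

## Interface

Orientations are given as a unit quaternion [w, x, y, z].
In Python, from station import bot gives the robot as it stands.
- The arm moves only by the tool apply_moves, never from a script. Its argument "deltas" is a list of rows, each a list of 3 entries, a list of its own where there are three numbers: the closure, from 0 (fully open) to 1 (shut), then the shift along the tool's x, y, z in units of 0.2 m (1.0 is 0.2 m), then the turn about the tool's z in units of 2 pi rad (1.0 is 2 pi rad). A call has 1 to 12 rows; each row is the pose to reach, as a shift and turn from the pose commanded when the call began, along the tool's axes at that moment, turning the shorter way round; what a row does not reach only later rows make up. A row lasts 1/10 s, in which the tool goes at most 50 mm and 8.59 degrees, less where a joint would pass 70% of its speed; a pose out of reach is approached as far as the arm can. A call with a number of a shift or a turn outside -1 to 1 is refused whole. A call with a gripper value outside its range is refused whole. The fingers move at their own pace and stop on an object; "squeeze" is the grip in N (left out, the last holds). Time passes only in rows, so rows that repeat a pose let the fingers close. It gives the time, the measured TCP pose, the force, the opening and the grip force at its end, in the units of the state.
- bot.get_obs(): the state, without advancing time (a new reading comes with each control period).
- bot.read_camera(name): name is "scene" or "side" or "wrist"; returns a dict with "color" (420x560x3 uint8, red, green, blue), "intrinsics" (3x3 intrinsics, pixels), "pose" (4x4, takes a point from camera to world coordinates); the wrist camera has in their place "hand_eye" (4x4, takes a point from camera to tool coordinates, whose origin is the TCP and whose axes are the flange's). Camera axes: x right, y down, z forward; pixel columns grow to the right and rows downward; lengths in m; the calibration is good to about 2 mm. A picture is of the moment at which its call begins: read the wrist's pose just before it. There is no depth.
- bot.hand_in(): hands the job in; it is judged then, once.
Trained networks look in a picture, given as the dict that the camera call returned (one of the last four; its "shot" number tells which), for a name from the list of things; names that differ only in an ending like _2 or _b are one class to them, and where a whole thing is asked for, a point or a joint stands for the part that bears it (a point fixed in the world has none). Each returns a list of dicts, best first, with "confidence" (0 to 1); they miss things now and then, are a little off and sometimes report something else, mostly with a low value. They report only what shows in the picture. A call takes as long as a camera call.
- bot.look_for(picture, target): "point" ([x, y, z] in m, in world coordinates, good to about 4 mm: the middle of the surface that is visible of it).
The state is a dict: "t": time; "q": joint angles; "joint_vel": joint speeds; "joint_torque": joint torques, N m; "eef_pos": TCP position; "tool_rot": TCP orientation; "contact_force": force on the tool from outside, world axes, zero at the start; "torque": the same for the moment, N m; "gripper_width": opening from 0.0 (shut) to 1.0 (fully open); "grasp_force": force on a finger pad.
Only numpy, scipy, OpenCV 4.12 (cv2) and the standard library are available. Lean on these libraries where they do the work, as an engineer would, in place of code of your own. Each camera call takes 0.05 s, during which the arm holds its last target. There are 200 camera calls.

## Task

Get the wooden batten ready for drilling: push it along its channel in the jig until its end butts against the end stop, then push the handle of the open toggle clamp over past its centre so that it snaps shut onto the batten. Only push, never pick anything up, and leave the other things lying round the jig where they are.

Things in the scene. Friction and masses are not known exactly. Their poses are not given: they have to be found in the camera images.
- jig: Plywood drilling jig fixed on the worktop: board 180 (x) x 380 (y) mm whose top is 18 mm above the worktop. Origin at the centre of its underside, on the worktop; own z up; own +y runs along the channel, from the batten towards the end stop (roughly to the robot's left); own -x faces the robot. Two low aluminium rails (12 mm wide, tops 28 mm above the worktop) run along y and form a channel 44 mm wide centred at own x = +25 mm.
- batten_centre (a point): Centre of the loose wooden batten, 40 (x) x 240 (y) x 30 (z) mm, about 0.16 kg, lying in the jig's channel on the board, with axes along the jig's; centre 33 mm and top 48 mm above the worktop. It slides freely along the channel, 2 mm play on each side.
- batten_near_end (a point): Centre of the batten's free end face (40 x 30 mm, facing the jig's -y), the face to push on; 15 mm above the board. The batten stands 30 mm above the board and 20 mm above the rails, so fingertips 16 mm above the board clear the rails.
- batten_far_end (a point): Centre of the batten's other end face (facing the jig's +y), which is to meet the end stop.
- stop_face (a point): Centre of the end stop's face towards the batten, 15 mm above the board, in line with the batten; axes along the jig's. The stop is an aluminium block 40 mm wide and 32 mm high across the channel with a black round knob at its front, fixed; it starts 30 to 85 mm from the batten's end.
- lever_pivot (a point): Hinge axis (along the jig's y) of the toggle clamp, a steel clamp fixed on the board in front of the batten's middle part; the pivot is 71 mm above the worktop and 60 mm from the batten's centre line on the robot's side. Axes along the jig's. The moving part is a V: a black-gripped handle and, some 53 degrees behind it, a steel arm with a rubber foot 60 mm from the pivot.
- lever_tip (a point): Middle of the rounded end of the clamp's handle, 98 mm from the pivot; the black grip is 18 mm thick and reaches from 33 to 107 mm from the pivot; its highest reach, when upright, is 178 mm above the worktop. Open, the handle leans 29 degrees towards the robot (jig's -x) and the steel arm slants steeply up over the batten to about 75 mm above the pivot; clamped, the handle leans 37 degrees away (jig's +x) over the batten and the foot presses on its top.
- lever_arm (a joint): Angle of the clamp's moving part, rad: 0 open, about 1.15 clamped with the rubber foot on the batten (mechanical limit 1.21). Grows as the handle goes away from the robot towards the batten. An over-centre spring drives it away from 0.57 (handle then about upright) to either end: leaving the open end takes about 5 N at the handle's end, and past about 0.62 it snaps shut by itself and presses the batten with about 7 N.
- torch_b: Bystander, leave alone: small dark torch lying on the worktop in front of the jig, 37 x 122 x 33 mm; origin under its centre.
- sealant_b: Bystander, leave alone: dark tube with a red cap lying behind the jig, 56 x 172 x 37 mm; origin under its centre.
- charger_b: Bystander, leave alone: white plug-in charger block standing behind the jig, 40 x 68 x 28 mm; origin under its centre.

How it is judged:
By the outcome, as a careful person would: the job done as asked, in the order asked, and still so for the second after the job is handed in, with the robot touching nothing.
It also fails if it takes over 48 s, if anything falls off the work surface, if the arm or the gripper's body presses on something with over 40 N, if the wrist force passes 120 N, or if a joint passes its speed limit or range.

## Working session

There is one attempt and no reset: what is moved stays moved. The work goes in short steps, Python scripts to look and compute and a tool call to move; the robot and the scene stay as the last step left them, time stands still between calls to the robot, and variables do not carry over. Pictures are saved under pics/ and viewed, at most 10 in all, crops included, and the job is handed in when it is done.

Besides the shell and the picture viewer there is one more tool, called after ">>>" by a JSON object that holds its "fn" and its "kwargs". apply_moves: Moves the arm, as the interface text tells. Its arguments: {"type":"object","properties":{"deltas":{"type":"array","items":{"type":"array"}},"squeeze":{"type":"number"}},"required":["deltas"]}

```bash
mkdir -p pics
cat > h.py <<'E'
from station import bot
import cv2, numpy as np
def save(p,n): cv2.imwrite(f'pics/{n}.png',cv2.cvtColor(p['color'],cv2.COLOR_RGB2BGR))
E
python3 - <<'E'
from h import *
o=bot.get_obs();print(o['t'],o['eef_pos'],o['tool_rot'])
for n in ['scene','side']:
    p=bot.read_camera(n);save(p,n+'0');print(n,np.round(p['pose'],3).tolist(),p['intrinsics'])
    for t in ['jig','batten_centre','batten_near_end','batten_far_end','stop_face','lever_pivot','lever_tip','torch_b','sealant_b','charger_b']:
        print(t,[(np.round(r['point'],3).tolist(),round(r['confidence'],2)) for r in bot.look_for(p,t)[:2]])
print(bot.get_obs()['t'])
E
```

```text
0.0 [ 6.74393539e-01 -1.51589114e-05  2.30294742e-01] [-6.21728761e-04  7.07101469e-01  7.07111482e-01 -6.91289298e-04]
scene [[-0.746, -0.388, 0.542, 0.123], [-0.666, 0.415, -0.619, 0.651], [0.015, -0.823, -0.568, 0.62], [0.0, 0.0, 0.0, 1.0]] [[439.15059994   0.         277.17635924]
 [  0.         439.15059994 207.1024227 ]
 [  0.           0.           1.        ]]
jig [([0.532, 0.088, 0.02], 0.63), ([0.676, 0.155, 0.027], 0.26)]
batten_centre [([0.592, 0.008, 0.05], 0.73), ([0.675, 0.155, 0.026], 0.59)]
batten_near_end [([0.53, 0.087, 0.019], 0.74), ([0.59, 0.009, 0.044], 0.69)]
batten_far_end [([0.588, 0.009, 0.046], 0.93)]
stop_face [([0.531, 0.172, 0.053], 0.77)]
lever_pivot [([0.52, 0.023, 0.086], 0.77)]
lever_tip [([0.518, 0.026, 0.124], 0.74), ([0.449, -0.096, 0.022], 0.21)]
torch_b [([0.449, -0.095, 0.024], 0.6)]
sealant_b [([0.715, 0.032, 0.017], 0.96)]
charger_b [([0.675, 0.157, 0.025], 0.81)]
side [[-0.983, -0.129, 0.131, 0.473], [-0.183, 0.601, -0.778, 0.788], [0.021, -0.788, -0.615, 0.681], [0.0, 0.0, 0.0, 1.0]] [[452.684682     0.         279.5998421 ]
 [  0.         452.684682   211.83266722]
 [  0.           0.           1.        ]]
jig [([0.557, 0.081, 0.022], 0.95), ([0.597, 0.002, 0.05], 0.36)]
batten_centre [([0.599, 0.002, 0.046], 0.89)]
batten_near_end [([0.598, -0.001, 0.045], 0.65)]
batten_far_end [([0.598, 0.001, 0.051], 0.86)]
stop_face [([0.536, 0.175, 0.048], 0.97)]
lever_pivot [([0.53, 0.027, 0.092], 0.63)]
lever_tip [([0.518, 0.02, 0.124], 0.63)]
torch_b [([0.45, -0.091, 0.025], 0.75), ([0.722, 0.026, 0.02], 0.3)]
sealant_b [([0.723, 0.03, 0.019], 0.77)]
charger_b [([0.684, 0.157, 0.029], 0.79)]
1.1
```

View pics/scene0.png

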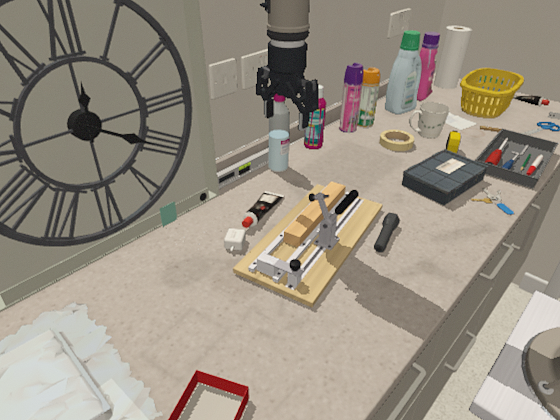

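View pics/side0.png

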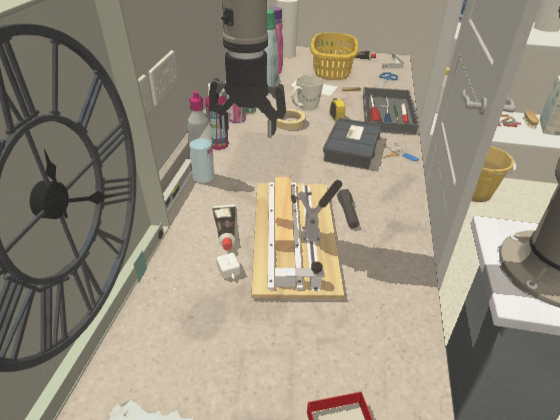

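The jig is centred near pixel (297,240) in the side view. The batten runs from about (282,178) to (287,250), the stop is at (298,275), and the handle tip is near (335,187). I'll zoom in for exact pixels.

Run:
```python
import cv2
a=cv2.imread('pics/side0.png')[170:305,205:370];b=cv2.imread('pics/scene0.png')[175:310,225:390]
for n,i in(('cs',a),('cc',b)): cv2.imwrite(f'pics/{n}.png',cv2.resize(i,None,fx=4.4,fy=4.4,interpolation=cv2.INTER_CUBIC))
```

```text
(no output)
```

View pics/cs.png

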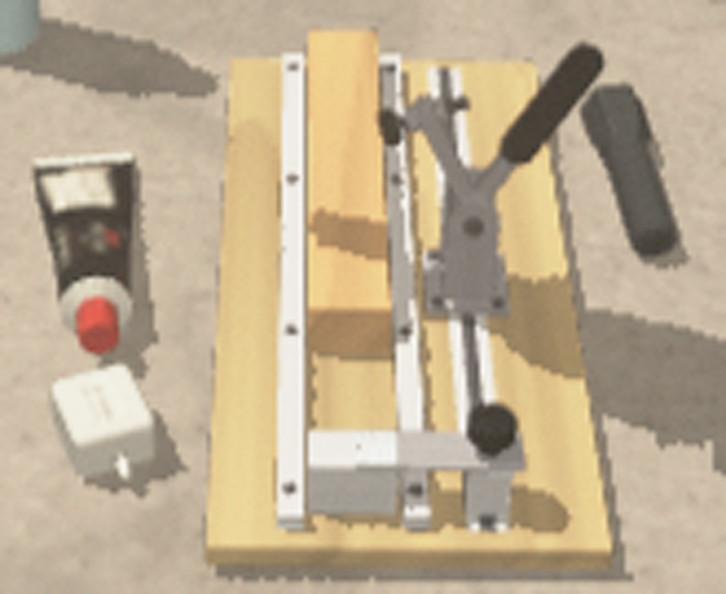

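View pics/cc.png

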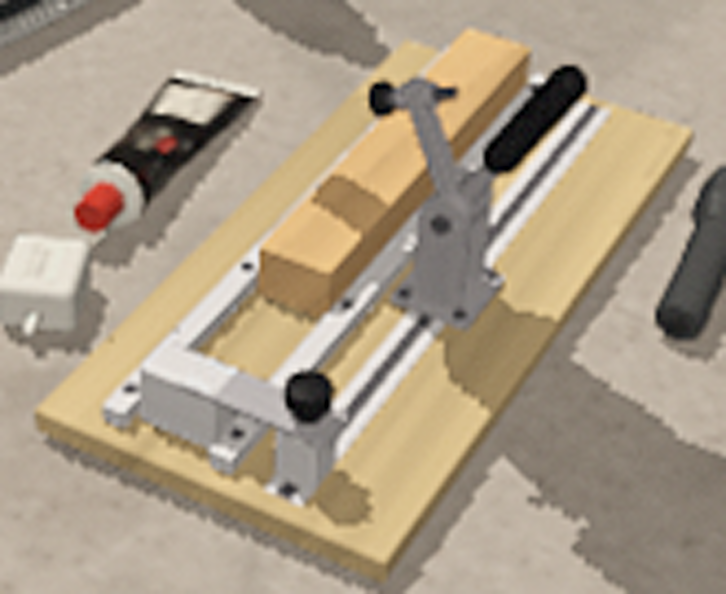

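The side crop shows the board corners at (230,60), (533,62), (612,552) and (207,550), and the batten top at (307,31), (378,31), (392,312) and (310,312). The stop's edge is near v≈432 and the handle tip at (590,55). The scene crop shows the same layout.

```bash
cat >> h.py <<'E'
def bp(p,uv,z):
    K=p['intrinsics'];T=p['pose'];d=T[:3,:3]@np.linalg.solve(K,[uv[0],uv[1],1]);c=T[:3,3]
    return c+d*(z-c[2])/d[2]
def proj(p,X):
    T=np.linalg.inv(p['pose']);c=T[:3,:3]@X+T[:3,3];q=p['intrinsics']@c;return q[:2]/q[2]
E
python3 - <<'E'
from h import *
S=bot.read_camera('side');C=bot.read_camera('scene')
cs=lambda u,v:(205+u/4.4-.4,170+v/4.4-.4); cc=lambda u,v:(225+u/4.4-.4,175+v/4.4-.4)
d={'side':(S,cs,[(230,60),(533,62),(612,548),(207,550)],[(307,31),(378,31),(392,312),(310,312)],[(308,432),(400,432)],(473,226),(590,55)),
'scene':(C,cc,[(410,40),(692,128),(387,568),(37,415)],[(470,28),(530,48),(330,278),(262,255)],[(180,338),(240,360)],(441,224),(570,78))}
for n,(p,f,b,t,s,pv,tip) in d.items():
    print(n)
    for nm,l,z in(('board',b,.018),('batten',t,.048),('stop',s,.05),('tip',[tip],.157)):
        P=np.array([bp(p,f(*x),z) for x in l]);print(nm,np.round(P,4)[:,:2].tolist(),'mean',np.round(P.mean(0),4)[:2])
E
```

```text
side
board [[0.694, -0.1563], [0.5189, -0.1925], [0.4453, 0.1788], [0.6196, 0.2159]] mean [0.5694 0.0115]
batten [[0.6474, -0.1517], [0.6075, -0.1605], [0.561, 0.0779], [0.5994, 0.086]] mean [ 0.6038 -0.0371]
stop [[0.5846, 0.1672], [0.5444, 0.1589]] mean [0.5645 0.163 ]
tip [[0.4835, 0.0016]] mean [0.4835 0.0016]
scene
board [[0.6917, -0.1587], [0.5193, -0.1921], [0.4425, 0.1826], [0.6172, 0.2171]] mean [0.5677 0.0123]
batten [[0.6462, -0.1524], [0.6087, -0.1579], [0.5598, 0.0793], [0.595, 0.0879]] mean [ 0.6024 -0.0358]
stop [[0.5805, 0.1612], [0.5506, 0.154]] mean [0.5656 0.1576]
tip [[0.4887, 0.005]] mean [0.4887 0.005 ]
```

Run:
```python
from h import *
S=bot.read_camera('side')
print('cup base',bp(S,(203,181),0),'box near',bp(S,(330,158),0),'near',bp(S,(380,162),0))
o=np.array([.5686,.0119]);ex=np.array([.980,.197]);ey=np.array([-.197,.980])
W=lambda x,y:np.round(o+x*ex+y*ey,4)
print('pre',W(.025,-.21),'contact',W(.025,-.185),'end',W(.025,-.105),'lever pre',W(-.125,.0076),'lever end',W(-.036,.0076))
print(bot.get_obs()['t'])
for X in ([*W(-.0825,.0076),.157],[*W(-.035,.0076),.071]):print((proj(S,np.array(X))-[205,170])*4.4)
```

```text
cup base [ 0.84236996 -0.16163925  0.        ] box near [ 0.52171318 -0.35349998  0.        ] near [ 0.37850015 -0.36281331  0.        ]
pre [ 0.6345 -0.189 ] contact [ 0.6295 -0.1645] end [ 0.6138 -0.0861] lever pre [ 0.4446 -0.0053] lever end [0.5318 0.0123]
1.25
[582.05623128  54.23863   ]
[469.28777199 197.27964009]
```

>>> {"fn": "apply_moves", "kwargs": {"deltas": [[1, [-0.25, -0.05, 0.05], -0.0315], [1, [-0.5, -0.1, 0.1], -0.0315], [1, [-0.75, -0.15, 0.2], -0.0315], [1, [-0.945, -0.2, 0.3], -0.0315], [1, [-0.945, -0.2, 0.4], -0.0315], [1, [-0.945, -0.2, 0.4], -0.0315], [1, [-0.945, -0.2, 0.4], -0.0315], [1, [-0.945, -0.2, 0.4], -0.0315]]}}

```text
t: 2.05
eef_pos: [0.6366, -0.187, 0.1528]
tool_rot: [0.001, 0.633, 0.774, 0.001]
contact_force: [0.5, -0.3, 0.3]
gripper_width: 0.002
grasp_force: 0.0
```

>>> {"fn": "apply_moves", "kwargs": {"deltas": [[1, [-0.02, -0.01, 0.15], 0], [1, [-0.02, -0.01, 0.3], 0], [1, [-0.02, -0.01, 0.45], 0], [1, [-0.02, -0.01, 0.55], 0], [1, [-0.02, -0.01, 0.58], 0], [1, [-0.02, -0.01, 0.58], 0], [1, [-0.02, -0.01, 0.58], 0]]}}

```text
t: 2.75
eef_pos: [0.6353, -0.193, 0.037]
tool_rot: [0.001, 0.633, 0.774, 0.001]
contact_force: [-0.2, 0.2, 0.6]
gripper_width: 0.002
grasp_force: 0.0
```

Run:
```python
from h import *
o=bot.get_obs();print(o['eef_pos'],o['contact_force'])
p=bot.read_camera('side');c=p['color'][140:290,190:370];cv2.imwrite('pics/s1.png',cv2.resize(c[:,:,::-1],None,fx=4,fy=4,interpolation=2))
```

```text
[ 0.63532314 -0.19297432  0.0370208 ] [-0.20206667  0.17344208  0.63187562]
```

View pics/s1.png

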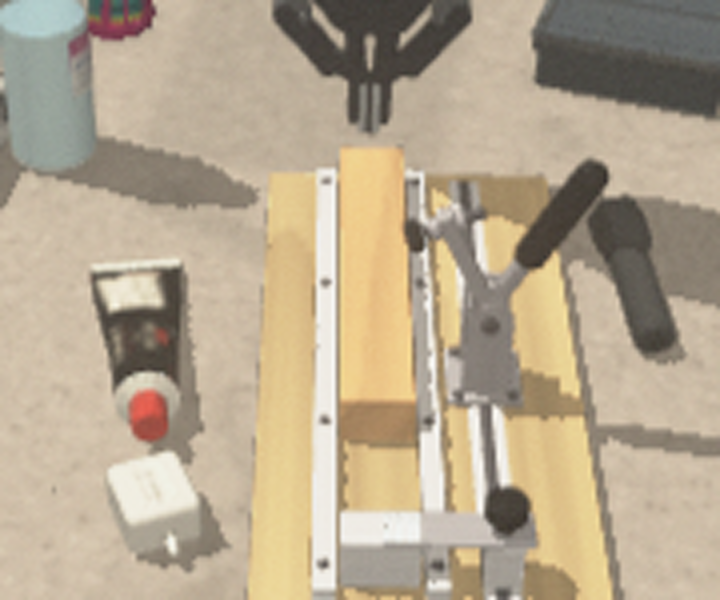

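The closed fingers are at (370,110), in line with the batten's near end at (372,150). Next I push along tool x.

>>> {"fn": "apply_moves", "kwargs": {"deltas": [[1, [0.05, 0, 0.01], 0], [1, [0.1, 0, 0.01], 0], [1, [0.14, 0, 0.01], 0], [1, [0.18, 0, 0.01], 0], [1, [0.22, 0, 0.01], 0], [1, [0.27, 0, 0.01], 0], [1, [0.32, 0, 0.01], 0], [1, [0.37, 0, 0.01], 0], [1, [0.41, 0, 0.01], 0], [1, [0.44, 0, 0.01], 0], [1, [0.46, 0, 0.01], 0], [1, [0.46, 0, 0.01], 0]]}}

```text
t: 4.0
eef_pos: [0.6156, -0.1021, 0.0332]
tool_rot: [-0.0, 0.633, 0.774, 0.0]
contact_force: [0.6, -0.2, 0.5]
gripper_width: -0.004
grasp_force: 0.0
```

Run:
```python
from h import *
o=bot.get_obs();print(o['eef_pos'],o['contact_force'])
p=bot.read_camera('side');c=p['color'][140:290,190:370];cv2.imwrite('pics/s2.png',cv2.resize(c[:,:,::-1],None,fx=4,fy=4,interpolation=2))
```

```text
[ 0.61557546 -0.10210346  0.03319331] [ 0.6067837  -0.21977268  0.45979963]
```

View pics/s2.png

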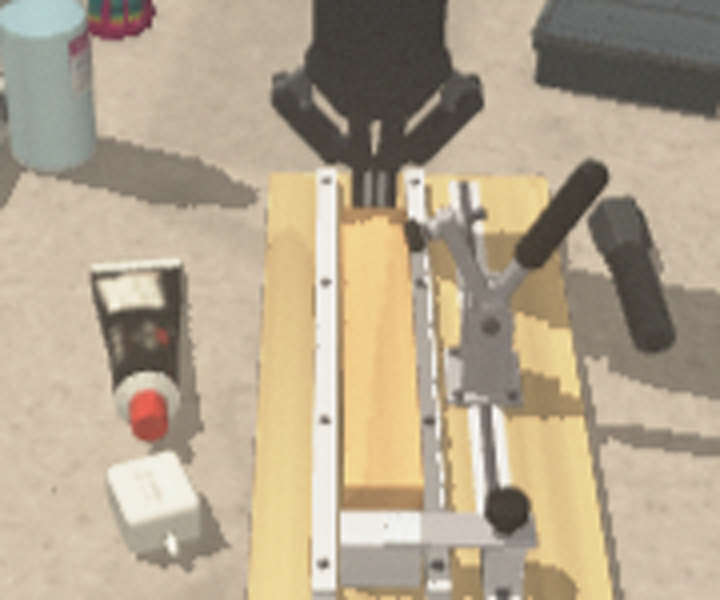

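The batten's far end is at v≈487, and the stop's edge is at v≈513. That leaves a gap of about 15 mm, so I creep forward.

>>> {"fn": "apply_moves", "kwargs": {"deltas": [[1, [0.02, 0, 0], 0], [1, [0.04, 0, 0], 0], [1, [0.05, 0, 0], 0], [1, [0.06, 0, 0], 0], [1, [0.06, 0, 0], 0]]}}

```text
t: 4.55
eef_pos: [0.6133, -0.0908, 0.0333]
tool_rot: [-0.0, 0.634, 0.774, 0.0]
contact_force: [0.8, -0.6, -0.9]
gripper_width: -0.001
grasp_force: 0.0
```

>>> {"fn": "apply_moves", "kwargs": {"deltas": [[1, [0.01, 0, 0], 0], [1, [0.02, 0, 0], 0], [1, [0.02, 0, 0], 0], [1, [0.02, 0, 0], 0]]}}

```text
t: 4.95
eef_pos: [0.6126, -0.0872, 0.0333]
tool_rot: [-0.0, 0.634, 0.774, 0.0]
contact_force: [0.4, 0.6, -0.5]
gripper_width: -0.0
grasp_force: 0.0
```

>>> {"fn": "apply_moves", "kwargs": {"deltas": [[1, [0.01, 0, 0], 0], [1, [0.015, 0, 0], 0], [1, [0.015, 0, 0], 0], [1, [0.015, 0, 0], 0]]}}

```text
t: 5.35
eef_pos: [0.612, -0.0843, 0.0333]
tool_rot: [-0.0, 0.634, 0.774, 0.0]
contact_force: [-1.0, 0.1, -0.1]
gripper_width: 0.002
grasp_force: 0.0
```

>>> {"fn": "apply_moves", "kwargs": {"deltas": [[1, [0.008, 0, 0], 0], [1, [0.015, 0, 0], 0], [1, [0.015, 0, 0], 0], [1, [0.015, 0, 0], 0]]}}

```text
t: 5.75
eef_pos: [0.6115, -0.083, 0.0334]
tool_rot: [0.001, 0.634, 0.773, -0.0]
contact_force: [1.0, -5.8, 0.5]
gripper_width: -0.005
grasp_force: 2.7
```

>>> {"fn": "apply_moves", "kwargs": {"deltas": [[1, [0.01, 0, 0], 0], [1, [0.01, 0, 0], 0], [1, [0.01, 0, 0], 0]]}}

```text
t: 6.05
eef_pos: [0.6113, -0.083, 0.0336]
tool_rot: [0.001, 0.635, 0.773, -0.001]
contact_force: [0.8, -9.6, -0.2]
gripper_width: -0.006
grasp_force: 4.6
```

The batten is butted: the force rose to about 10 N with no further motion. Next I back off, lift, and go round to the front of the handle.

>>> {"fn": "apply_moves", "kwargs": {"deltas": [[1, [-0.08, 0, 0], 0], [1, [-0.15, 0, 0], 0], [1, [-0.15, 0, -0.2], 0], [1, [-0.15, 0, -0.45], 0], [1, [-0.15, 0, -0.7], 0], [1, [-0.15, 0, -0.95], 0], [1, [-0.15, -0.2, -0.95], 0], [1, [-0.05, -0.4, -0.95], 0], [1, [0.1, -0.6, -0.95], 0], [1, [0.3, -0.75, -0.95], 0], [1, [0.5, -0.75, -0.95], 0], [1, [0.545, -0.75, -0.95], 0]]}}

```text
t: 7.25
eef_pos: [0.4412, 0.0014, 0.2238]
tool_rot: [-0.0, 0.632, 0.775, 0.001]
contact_force: [0.8, 0.2, 0.6]
gripper_width: -0.001
grasp_force: 0.0
```

>>> {"fn": "apply_moves", "kwargs": {"deltas": [[1, [0, 0, 0], 0], [1, [0, 0, 0], 0], [1, [0, 0, 0], 0]]}}

```text
t: 7.55
eef_pos: [0.4431, -0.0036, 0.2232]
tool_rot: [-0.0, 0.635, 0.773, -0.0]
contact_force: [-0.4, 0.2, -0.8]
gripper_width: 0.004
grasp_force: 0.0
```

Run:
```python
from h import *
o=bot.get_obs();e=o['eef_pos'];print(e,o['contact_force'])
r=np.array(e[:2])-[.5686,.0119];print(r@[.980,.197],r@[-.197,.980])
p=bot.read_camera('side');c=p['color'][120:300,180:420];cv2.imwrite('pics/s3.png',cv2.resize(c[:,:,::-1],None,fx=3.3,fy=3.3,interpolation=2))
```

```text
[ 0.44306759 -0.00359784  0.22321733] [-0.41522128  0.18738623 -0.79350629]
-0.12607483519642734 0.00954199678065837
```

View pics/s3.png

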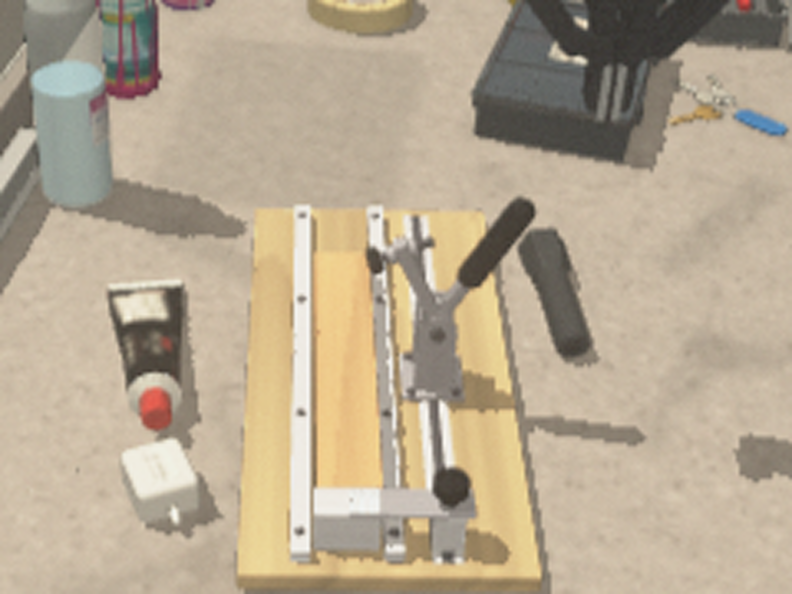

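The batten's end meets the stop at v≈490. The fingers are at (610,110), above and in front of the handle end at (525,210). I lower them and push the handle over.

>>> {"fn": "apply_moves", "kwargs": {"deltas": [[1, [-0.01, 0, 0.2], 0], [1, [-0.01, 0, 0.4], 0], [1, [-0.01, 0, 0.4], 0], [1, [-0.01, 0, 0.4], 0], [1, [-0.01, 0.06, 0.4], 0], [1, [-0.01, 0.1, 0.4], 0], [1, [-0.01, 0.14, 0.4], 0], [1, [-0.01, 0.18, 0.4], 0], [1, [-0.01, 0.22, 0.4], 0], [1, [-0.01, 0.26, 0.4], 0], [1, [-0.01, 0.26, 0.4], 0]]}}

```text
t: 8.7
eef_pos: [0.4956, 0.0057, 0.1443]
tool_rot: [0.001, 0.634, 0.773, 0.0]
contact_force: [-1.4, -2.6, 0.9]
gripper_width: 0.0
grasp_force: 1.2
```

>>> {"fn": "apply_moves", "kwargs": {"deltas": [[1, [0, 0.04, 0], 0], [1, [0, 0.08, 0], 0], [1, [0, 0.12, 0], 0], [1, [0, 0.15, 0], 0], [1, [0, 0.18, 0], 0], [1, [0, 0.21, 0], 0], [1, [0, 0.21, 0], 0], [1, [0, 0.21, 0], 0]]}}

```text
t: 9.5
eef_pos: [0.535, 0.0144, 0.1432]
tool_rot: [-0.0, 0.634, 0.774, -0.0]
contact_force: [-0.7, -0.0, -0.3]
gripper_width: -0.0
grasp_force: 0.0
```

Run:
```python
from h import *
o=bot.get_obs();e=o['eef_pos'];print(e,o['contact_force'])
r=np.array(e[:2])-[.5686,.0119];print(r@[.980,.197],r@[-.197,.980])
p=bot.read_camera('side');c=p['color'][120:300,180:420];cv2.imwrite('pics/s4.png',cv2.resize(c[:,:,::-1],None,fx=3.3,fy=3.3,interpolation=2))
```

```text
[0.53503393 0.01436689 0.14318628] [-0.73681382 -0.02884392 -0.31530294]
-0.03240877115482095 0.009030065679404028
```

View pics/s4.png

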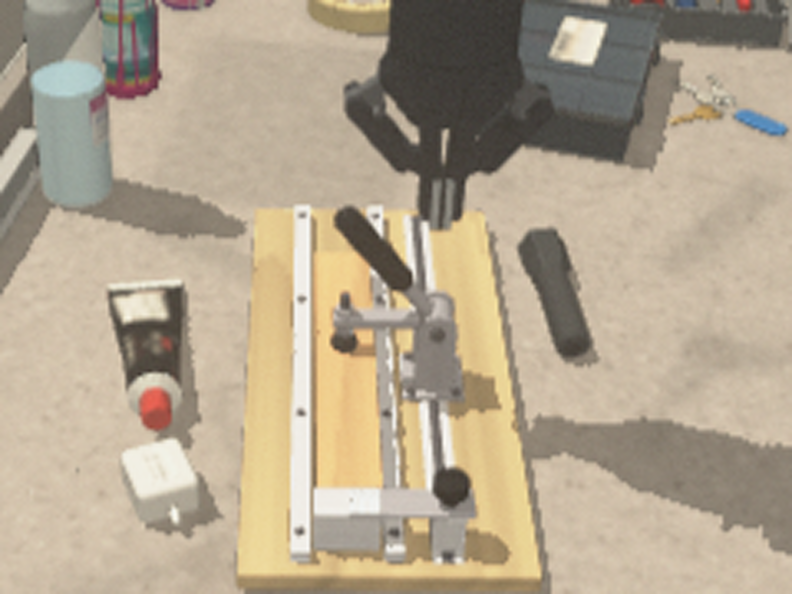

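The clamp has snapped shut. The foot is on the batten at (343,345) and the handle leans over it at (350,215). I move clear and hand in.

>>> {"fn": "apply_moves", "kwargs": {"deltas": [[1, [0, -0.1, 0], 0], [1, [0, -0.2, 0], 0], [1, [0, -0.2, -0.2], 0], [1, [0, -0.2, -0.4], 0], [1, [0, -0.2, -0.5], 0], [1, [0, -0.2, -0.5], 0], [1, [0, -0.2, -0.5], 0], [1, [0, -0.2, -0.5], 0]]}}

```text
t: 10.35
eef_pos: [0.4949, 0.0063, 0.242]
tool_rot: [-0.001, 0.634, 0.774, -0.001]
contact_force: [-1.0, -0.7, 0.3]
gripper_width: -0.003
grasp_force: 0.0
```

Run:
```python
from h import *
o=bot.get_obs();print(o['eef_pos'],o['contact_force'],o['t'])
p=bot.read_camera('scene');c=p['color'][175:310,225:390];cv2.imwrite('pics/c5.png',cv2.resize(c[:,:,::-1],None,fx=4.4,fy=4.4,interpolation=2))
```

```text
[0.4948614  0.00632374 0.24204322] [-0.98960872 -0.73740755  0.3456031 ] 10.35
```

View pics/c5.png

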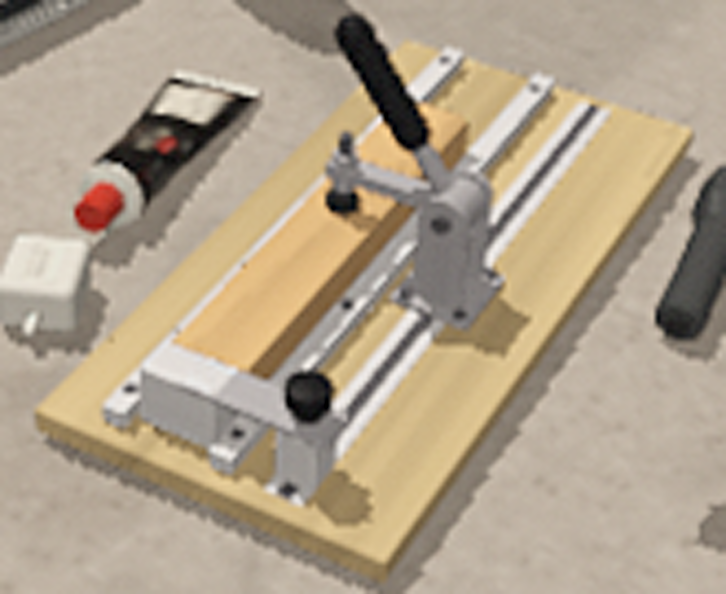

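The batten meets the stop at (220,360), the foot sits on the batten at (343,200), and the bystanders haven't moved.

```bash
python3 -c "
from station import bot
print(bot.hand_in())"
```

```text
the job is handed in; nothing more can be done
None
```

The batten is butted against the end stop, the toggle clamp has snapped shut on it, the bystanders are where they were, and the job was handed in at about 10 s of the 48 s allowed.

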